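Seat a weld lug under the retaining block of a welding fixture

ROBOT

A 6-joint arm with a two-finger parallel gripper is mounted at the origin on the work surface. World frame = base frame: x ahead of the robot, y to its left, z up, the work surface at z = 0. Lengths are in m, angles in rad, forces in N, time in s.
With the tool pointing down it reaches from about 0.35 to 0.875 m from the base axis. Payload 4.2 kg.
Tool frame: the origin (TCP) lies between the finger pads; the fingertips stand 11 mm ahead of it and the grasp point (between the pads) lies 8 mm behind it (ctrl.tip_reach is the distance from the TCP to the fingertips, in m); x points along the fingers, z is the direction in which the jaws open and shut, and the axes are right-handed (so a half turn about x gives the same grasp; the last joint's range is limited). The gripper opens to 85 mm and grips with 20 to 120 N. Pads are 22 mm wide; open, the fingers measure 114 mm over their backs; the gripper's body (76 mm by 85 mm) begins 54 mm behind the grasp point. The pads swing forward as they close: fully open they stand 13 mm farther back than shut.
Start: joints at [1.576, 0.385, 0.008, 0, -1.194, -0.259], TCP at [0.157, 0.605, 0.242] pointing down, gripper open.
Joint ranges: [-3.14, 3.14], [-1.21, 2.06], [-1.07, 1.41], [-3.16, 2.05], [-2.99, -0.16], [-3.1, 3.1]. Speed limits (rad/s): [2.79, 2.79, 3.14, 3.14, 3.14, 3.14].

INTERFACE

Orientations are given as a 3x3 rotation matrix whose columns are the frame's x, y, z axes.
In Python, from rig import observe, optics, job, ctrl gives the robot as it stands.
- The arm moves only by the tool move_arm, never from a script. Its argument "commands" is a list that holds one entry, the list of rows, each a list of 7 numbers: the gripper's target within -1 to 1 (fully open at 1, half-way at 0, shut at -1), then the shift along the world's x, y, z each as a share of 0.2 m, from -1 to 1, then the turn, a rotation vector about the world's x, y, z each as a share of 45 degrees, from -1 to 1. In form: [[[gripper, dx, dy, dz, ax, ay, az], ...]]. A call has 1 to 5 rows; each row is the pose to reach, as a shift and turn from the pose commanded when the call began; what a row does not reach only later rows make up. A row lasts 1/10 s, in which the tool goes at most 50 mm and 8.59 degrees, less where a joint would pass 70% of its speed; a pose out of reach is approached as far as the arm can. A call with a number of a shift or a turn outside -1 to 1 is refused whole. A call with a gripper value outside its range is refused whole. The fingers move at their own pace and stop on an object; "force" is the grip in N (left out, the last holds). Time passes only in rows, so rows that repeat a pose let the fingers close. It gives the time, the measured TCP pose, the force and the opening at its end, in the units of the state.
- observe(): the state, without advancing time (a new reading comes with each control period).
- optics.snapshot(name): name is "scene" or "top"; returns a dict with "img" (420x560x3 uint8, red, green, blue), "K" (3x3 intrinsics, pixels), "D" ([k1, k2, p1, p2, k3] as OpenCV has them; the pictures are not rectified), "T" (4x4, takes a point from camera to world coordinates). Camera axes: x right, y down, z forward; pixel columns grow to the right and rows downward; lengths in m; the calibration is good to about 2 mm. A picture is of the moment at which its call begins. There is no depth.
- job.finish_job(): hands the job in, once; it reports no verdict.
The state is a dict: "time_s": time; "joints": joint angles; "qd": joint speeds; "tau": joint torques, N m; "tool_pos": TCP position; "tool_rot": TCP orientation; "wrist_force": force on the tool from outside, world axes, zero at the start; "ft_torque": the same for the moment, N m; "opening": opening from 0.0 (shut) to 1.0 (fully open).
Only numpy, scipy, OpenCV 4.12 (cv2) and the standard library are available. Lean on these libraries where they do the work, as an engineer would, in place of code of your own. Each camera call takes 0.05 s, during which the arm holds its last target. There are 200 camera calls.

TASK

Get the aluminium lug located for tack welding: take it by its upright ear, set it flat on the fixture plate in front of the blue retaining block, and slide its foot in under the overhang until the nose bears on the brass back stop. Press it home there with a firm push of about 10 N, then ease off that push and, with the nose staying at the back stop, slide it across and press it as firmly against the brass side rail; never push it against a stop with more than 25 N, and set it down gently. Leave it flat, square and touching both stops, let go of it, and do not disturb the bushing, the yellow box or the brush.

Things in the scene. Friction and masses are not known exactly. Their poses are not given: they have to be found in the camera images.
- fixture: Fixed fixture: steel plate 190 (x) x 140 x 12 mm thick; origin centre of its underside, on the bench; x points into the pocket, z up. Blue retaining block, pocket open to -x: roof over x 30 to 95, y -60 to 60 mm, underside 26, top 40 mm above the bench (bolt heads 46); side walls inside at y -48 and 48, rear wall inside at x 80. Plate in front of the roof is clear but for the rail.
- back_stop: Back stop, fixed on the plate deep in the pocket, hidden under the roof: a brass block 8 (x) x 56 (y) x 9 mm high whose flat front face looks to -x; the lug's nose must bear on it. The block is set anew for each job and that setting is not measured: its face stands 0 to 12 mm in +x from this origin (axes as the fixture's; the origin is at x 60, y -6, z 12 mm in the fixture frame).
- side_stop: Side stop, fixed on the plate: a brass rail 85 (x) x 10 (y) x 8 mm high, partly under the roof, whose inner face looks to -y; the lug's +y edge must bear on it. Set anew for each job, setting not measured: the face stands 0 to 8 mm in +y from this origin (axes as the fixture's; the origin is at x 18, y 26, z 12 mm in the fixture frame); the rail reaches 42 mm either way along x.
- back_stop_pin (a joint): Light spring pin (5 mm thick, under 1 N) that tells that the part is present; it stands 4 mm out of the back stop's face. 0 = out (nothing there), 0.004 m = pushed in flush, the nose bears on the stop.
- side_stop_pin (a joint): The same kind of pin in the side rail's inner face, 17 mm to +x of the side stop's origin, under the roof. 0 = out, 0.004 m = pushed in flush, the lug's edge bears on the rail.
- lug_grip (a point): Grasp point of the loose grey aluminium lug (0.18 to 0.28 kg): middle of its upright ear, 35 mm above its underside. Axes: x to the nose, y across, z up. Foot plate 100 x 50 x 10 mm high, reaching 73 mm ahead of, 27 mm behind and 25 mm to each side of this point. Ear 44 (x) x 10 (y) mm, up to 64 mm above the underside, with a 12 mm eye near the top; pinch it across the 10 mm.
- lug_nose (a point): Middle of the lower front edge of the lug's foot (the nose), 73 mm ahead of and 35 mm below the grasp point; axes are the lug's.
- lug_edge (a point): Middle of the lower edge of the lug's +y side (the side for the rail), 23 mm ahead of, 25 mm to +y of and 35 mm below the grasp point; axes are the lug's.
- bushing_mid (a point): Loose turned steel bushing with a flange, 48 mm wide and 32 mm tall, standing on the bench; the point is its centre, half-way up. Leave alone.
- rod_box_mid (a point): Loose yellow electrode box, 45 x 30 x 90 mm tall, standing beyond the work; the point is its centre. Leave alone.
- brush: Loose hand brush 170 mm long, lying on the bench between the lug and the fixture, pointing away from the robot; origin under the middle of it. Leave alone.
Mind the look-alikes: they are no part of the job. There is more than one size of the part that bears lug_grip; the job needs the middle-sized.

How it is judged:
By the outcome, as a careful person would: the job done as asked, in the order asked, and still so for the second after the job is handed in, with the robot touching nothing.
It also fails if it takes over 69 s, if anything falls off the work surface, if the arm or the gripper's body presses on something with over 40 N, if the wrist force passes 120 N, or if a joint passes its speed limit or range.

## Working session

There is one attempt and no reset: what is moved stays moved. The work goes in short steps, Python scripts to look and compute and a tool call to move; the robot and the scene stay as the last step left them, time stands still between calls to the robot, and variables do not carry over. Pictures are saved under pics/ and viewed, about 8 in all and at most 12, crops included, and the job is handed in when it is done.

Besides the shell and the picture viewer there is one more tool, called after "Call:" by a JSON object that holds its "api" and its "payload", one argument or row to a line. move_arm: Moves the arm, as the interface text tells. Its arguments: {"type":"object","properties":{"commands":{"type":"array","items":{"type":"array","items":{"type":"array","items":{"type":"number"}}}},"force":{"type":"number"}},"required":["commands"]}

```bash
mkdir -p pics; ls
python3 - <<'E'
from rig import observe, optics
import cv2,numpy as np
s=observe();print(s['time_s'],s['tool_pos'],np.round(s['tool_rot'],3).tolist(),s['opening'],s['wrist_force'])
for n in("scene","top"):
    p=optics.snapshot(n);np.savez(f'pics/{n}0.npz',**p);cv2.imwrite(f'pics/{n}0.png',p['img'][:,:,::-1])
    print(n,np.round(p['K'],1).tolist(),np.round(p['D'],3),np.round(p['T'],3).tolist())
E
```

```text
pics
0.0 [0.1567505  0.60443005 0.24121008] [[-0.0, 0.968, -0.251], [-0.002, -0.251, -0.968], [-1.0, 0.0, 0.002]] 1.0023376966476132 [ 6.43375042e-01  1.43339627e-04 -9.78036156e-01]
scene [[510.0, 0.0, 279.2], [0.0, 510.0, 211.3], [0.0, 0.0, 1.0]] [-0.01  0.    0.    0.    0.  ] [[0.197, 0.692, -0.695, 1.134], [0.98, -0.136, 0.142, -0.074], [0.004, -0.709, -0.705, 0.635], [0.0, 0.0, 0.0, 1.0]]
top [[429.3, 0.0, 282.5], [0.0, 429.3, 210.1], [0.0, 0.0, 1.0]] [-0.039  0.     0.     0.     0.   ] [[0.008, -0.989, 0.145, 0.47], [-1.0, -0.011, -0.02, 0.059], [0.021, -0.145, -0.989, 0.731], [0.0, 0.0, 0.0, 1.0]]
```

View pics/scene0.png

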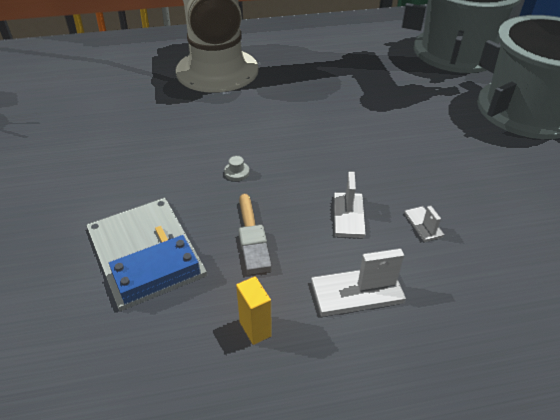

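View pics/top0.png

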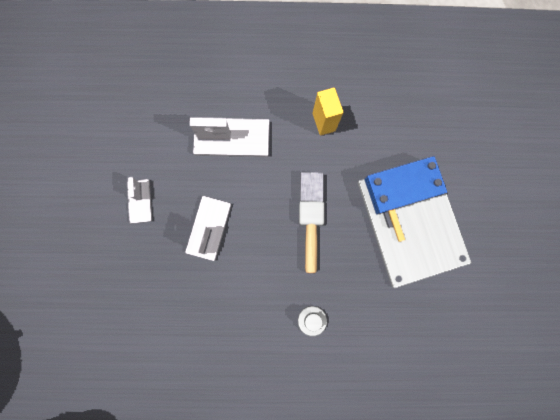

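Top view: the lugs lie at (231,137) large, (209,228) medium and (139,200) small. I'll measure all three and take the one with the 100 x 50 mm foot. The fixture is at (415,222), the brush at (312,220), the bushing at (313,321) and the yellow box at (328,112).

```bash
cat > h.py <<'E'
import numpy as np,cv2
def cast(p,uv,z):
    uv=np.asarray(uv,float).reshape(-1,1,2)
    n=cv2.undistortPoints(uv,p['K'],p['D']).reshape(-1,2)
    d=np.c_[n,np.ones(len(n))]@p['T'][:3,:3].T;o=p['T'][:3,3]
    return o+d*((np.asarray(z)-o[2])/d[:,2])[:,None]
def proj(p,X):
    Ti=np.linalg.inv(p['T']);return cv2.projectPoints(np.asarray(X,float).reshape(-1,1,3),cv2.Rodrigues(Ti[:3,:3])[0],Ti[:3,3],p['K'],p['D'])[0].reshape(-1,2)
def rect(mask_pts,p,z):
    w=cast(p,mask_pts,z)[:,:2]
    c,s,a=cv2.minAreaRect((w*1000).astype(np.float32))
    return c,s,a,cv2.boxPoints((c,s,a))
E
python3 - <<'E'
from h import *
t=dict(np.load('pics/top0.npz'));s=dict(np.load('pics/scene0.npz'))
def blobs(p,m,z,amin=150):
    cs,_=cv2.findContours(m,cv2.RETR_EXTERNAL,cv2.CHAIN_APPROX_NONE)
    for c in cs:
        if cv2.contourArea(c)>amin:
            M=c.reshape(-1,2);r=rect(M,p,z);print(M.mean(0).round(),'c',np.round(r[0],1),'size',np.round(r[1],1),'ang',round(r[2],1),'box',np.round(r[3]).tolist())
g=t['img'].astype(int);mx=g.max(2);mn=g.min(2)
white=((mn>150)&(mx-mn<30)).astype(np.uint8)
white[:40]=0
print('white');blobs(t,white,.010)
hsv=cv2.cvtColor(t['img'],cv2.COLOR_RGB2HSV)
blue=cv2.inRange(hsv,(105,150,50),(130,255,255));print('blue');blobs(t,blue,.040)
o=cv2.resize(t['img'][160:280,120:260],None,fx=4,fy=4,interpolation=cv2.INTER_CUBIC)
o2=cv2.resize(t['img'][150:295,350:480],None,fx=3.3,fy=3.3,interpolation=cv2.INTER_CUBIC)
h=480;o=cv2.resize(o,(400,343));o2=cv2.resize(o2,(390,435))
W=np.zeros((435,790,3),np.uint8);W[:343,:400]=o;W[:,400:]=o2
cv2.imwrite('pics/crop1.png',W[:,:,::-1])
E
```

```text
white
[312. 319.] c [392.4  -4.5] size [47.2 45.5] ang 14.1 box [[364.0, 12.0], [375.0, -32.0], [421.0, -21.0], [410.0, 23.0]]
[208. 228.] c [544.8 170.4] size [ 51.6 101.8] ang 75.3 box [[489.0, 158.0], [587.0, 132.0], [601.0, 182.0], [502.0, 208.0]]
[408. 232.] c [ 558.7 -180.5] size [191.7 141.8] ang 17.4 box [[446.0, -141.0], [488.0, -277.0], [671.0, -220.0], [629.0, -84.0]]
[138. 197.] c [592.7 289.9] size [79.6 37.5] ang 6.6 box [[551.0, 304.0], [555.0, 267.0], [634.0, 276.0], [630.0, 313.0]]
[311. 198.] c [597.8  -3.9] size [90.4 41. ] ang 0.1 box [[553.0, 17.0], [553.0, -24.0], [643.0, -24.0], [643.0, 17.0]]
[226. 135.] c [705.9 139.8] size [139.9  67.3] ang 89.4 box [[672.0, 70.0], [739.0, 69.0], [740.0, 209.0], [673.0, 210.0]]
blue
[411. 183.] c [ 617.1 -158.4] size [ 63.7 124.2] ang 17.5 box [[568.0, -109.0], [605.0, -227.0], [666.0, -208.0], [629.0, -90.0]]
```

View pics/crop1.png

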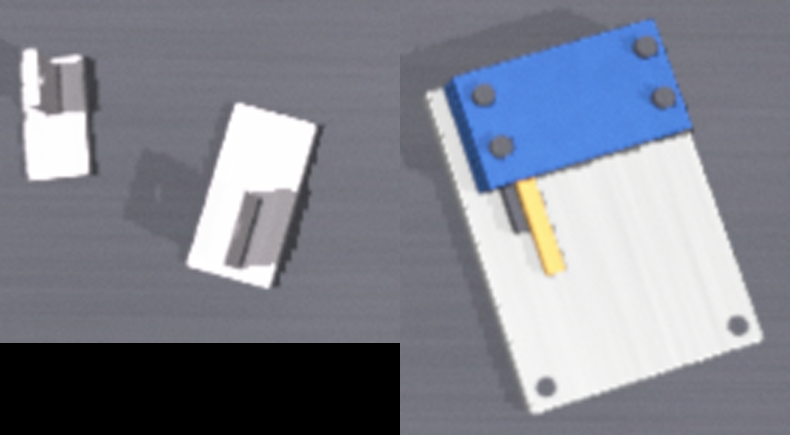

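Medium lug, centre (545,170) mm and foot 102 x 52 mm, matches the description (100 x 50). The other two measure 140 x 67 and 80 x 37 mm. Its ear is at the lower end in the picture, so the nose points to +x at a yaw of -14.7°. The gripper is already aligned, so I'm moving.

Call:
{"api": "move_arm", "payload": {
  "commands": [
    [[1, 0.2, -0.23, 0, 0, 0, 0], [1, 0.35, -0.41, 0, 0, 0, 0], [1, 0.5, -0.59, 0, 0, 0, 0], [1, 0.65, -0.76, 0, 0, 0, 0], [1, 0.8, -0.93, 0, 0, 0, 0]]
  ],
  "force": 80
}}

```text
time_s: 0.6
tool_pos: [0.3177, 0.4168, 0.2421]
tool_rot: [[-0.0, 0.968, -0.251], [-0.001, -0.251, -0.968], [-1.0, -0.0, 0.001]]
wrist_force: [0.8, 0.8, 0.1]
opening: 0.994
```

Call:
{"api": "move_arm", "payload": {
  "commands": [
    [[1, 0.16, -0.19, 0, 0, 0, 0], [1, 0.32, -0.38, 0, 0, 0, 0], [1, 0.48, -0.57, 0, 0, 0, 0], [1, 0.64, -0.76, 0, 0, 0, 0], [1, 0.8, -0.93, 0, 0, 0, 0]]
  ]
}}

```text
time_s: 1.1
tool_pos: [0.4776, 0.2309, 0.2422]
tool_rot: [[-0.001, 0.968, -0.251], [-0.0, -0.251, -0.968], [-1.0, -0.0, 0.0]]
wrist_force: [0.8, 1.0, 0.4]
opening: 1.003
```

Run:
```python
from h import *
t=dict(np.load('pics/top0.npz'))
hsv=cv2.cvtColor(t['img'],cv2.COLOR_RGB2HSV)
m=cv2.inRange(hsv,(12,90,120),(32,255,255));m[:205]=0;m[:, :380]=0
c=max(cv2.findContours(m,cv2.RETR_EXTERNAL,cv2.CHAIN_APPROX_NONE)[0],key=cv2.contourArea).reshape(-1,2)
a=np.radians(17.4);R=np.array([[np.cos(a),np.sin(a)],[-np.sin(a),np.cos(a)]])
w=(cast(t,c,.020)[:,:2]*1000-[558.5,-179.8])@R.T
print('rail in fixture',w.min(0),w.max(0));
for x in range(-24,30,6):
    k=abs(w[:,0]-x)<4; 
    if k.any(): print(x,w[k][:,1].min().round(1),w[k][:,1].max().round(1))
# plate edges in fixture frame at z=.012
g=t['img'].astype(int);wm=((g.min(2)>150)&(g.max(2)-g.min(2)<30)).astype(np.uint8);wm[:,:355]=0
c=max(cv2.findContours(wm,cv2.RETR_EXTERNAL,cv2.CHAIN_APPROX_NONE)[0],key=cv2.contourArea).reshape(-1,2)
w=(cast(t,c,.012)[:,:2]*1000-[558.5,-179.8])@R.T
for x in range(-80,90,30):
    k=abs(w[:,0]-x)<5;print(x,w[k][:,1].min().round(1),w[k][:,1].max().round(1))
print('xmin',[w[(abs(w[:,1]-y)<5)][:,0].min().round(1) for y in (-50,-20,20,50)])
```

```text
rail in fixture [-23.1281745   27.93077974] [30.22730908 39.74926491]
-24 28.5 39.3
-18 27.9 39.3
-12 27.9 39.3
-6 29.0 39.3
0 28.4 39.7
6 29.4 39.7
12 28.2 39.7
18 28.2 39.7
24 28.2 39.6
-80 -70.4 70.6
-50 -70.5 70.6
-20 -70.5 70.7
10 -70.2 70.7
40 59.7 70.1
70 59.6 70.1
xmin [np.float64(-95.3), np.float64(-95.1), np.float64(-95.5), np.float64(-95.3)]
```

Rail face is at about y 29 mm in the fixture frame. I'm moving to above the ear and checking there.

Call:
{"api": "move_arm", "payload": {
  "commands": [
    [[1, 0.12, -0.14, -0.15, 0, 0, 0], [1, 0.225, -0.275, -0.3, 0, 0, 0], [1, 0.225, -0.275, -0.5, 0, 0, 0], [1, 0.225, -0.275, -0.66, 0, 0, 0], [1, 0.225, -0.275, -0.66, 0, 0, 0]]
  ]
}}

```text
time_s: 1.6
tool_pos: [0.5188, 0.1756, 0.1055]
tool_rot: [[-0.01, 0.967, -0.253], [-0.006, -0.253, -0.967], [-1.0, -0.008, 0.008]]
wrist_force: [-0.0, -1.5, -0.1]
opening: 1.002
```

Run:
```python
from rig import observe, optics
from h import *
o=[]
for n in("scene","top"):
    p=optics.snapshot(n);np.savez(f'pics/{n}1.npz',**p)
    a=proj(p,[[.5226,.1762,.035]])[0].astype(int);print(n,a)
    x,y=max(a[0]-80,0),max(a[1]-90,0);o.append(cv2.resize(p['img'][y:y+160,x:x+160],(400,400),interpolation=cv2.INTER_CUBIC));print(x,y)
cv2.imwrite('pics/c2.png',np.hstack(o)[:,:,::-1])
```

```text
scene [350 193]
270 103
top [201 239]
121 149
```

View pics/c2.png

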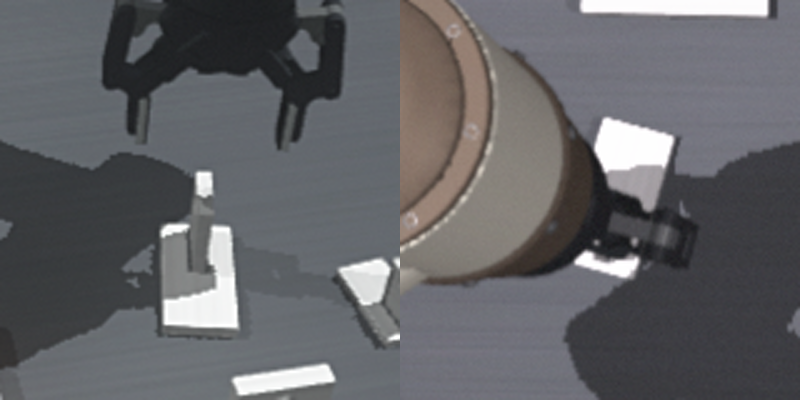

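The scene crop shows the fingers straddling the ear (fingertips at crop (140,135) and (287,145), ear top at (204,180)). Going down.

Call:
{"api": "move_arm", "payload": {
  "commands": [
    [[1, 0.01, 0, -0.15, 0, 0, 0], [1, 0.01, 0, -0.3, 0, 0, 0], [1, 0.01, 0, -0.39, 0, 0, 0], [1, 0.01, 0, -0.39, 0, 0, 0], [1, 0.01, 0, -0.39, 0, 0, 0]]
  ]
}}

```text
time_s: 2.2
tool_pos: [0.5253, 0.1791, 0.0343]
tool_rot: [[0.003, 0.968, -0.25], [0.002, -0.25, -0.968], [-1.0, 0.003, -0.002]]
wrist_force: [0.6, 0.1, 1.0]
opening: 0.997
```

Call:
{"api": "move_arm", "payload": {
  "commands": [
    [[-1, 0, 0, 0, 0, 0, 0], [-1, 0, 0, 0, 0, 0, 0], [-1, 0, 0, 0, 0, 0, 0], [-1, 0, 0, 0, 0, 0, 0], [-1, 0, 0, 0, 0, 0, 0]]
  ],
  "force": 80
}}

```text
time_s: 2.7
tool_pos: [0.5238, 0.1778, 0.0326]
tool_rot: [[-0.0, 0.968, -0.251], [-0.0, -0.251, -0.968], [-1.0, -0.0, 0.0]]
wrist_force: [-1.0, -2.2, 1.7]
opening: 0.14
```

Call:
{"api": "move_arm", "payload": {
  "commands": [
    [[-1, 0, 0, 0, 0, 0, 0], [-1, 0, 0, 0, 0, 0, 0], [-1, 0, 0, 0, 0, 0, 0]]
  ]
}}

```text
time_s: 3.0
tool_pos: [0.5238, 0.1778, 0.0326]
tool_rot: [[-0.0, 0.968, -0.251], [-0.0, -0.251, -0.968], [-1.0, -0.0, 0.0]]
wrist_force: [-0.7, -2.3, 5.7]
opening: 0.104
```

Call:
{"api": "move_arm", "payload": {
  "commands": [
    [[-1, 0, 0, 0.1, 0, 0, 0], [-1, 0, 0, 0.25, 0, 0, 0], [-1, 0, 0, 0.4, 0, 0, 0], [-1, 0, 0, 0.45, 0, 0, 0], [-1, 0, 0, 0.45, 0, 0, 0]]
  ]
}}

```text
time_s: 3.5
tool_pos: [0.5243, 0.1785, 0.123]
tool_rot: [[0.002, 0.968, -0.251], [0.002, -0.251, -0.968], [-1.0, 0.001, -0.002]]
wrist_force: [1.4, 0.0, -2.2]
opening: 0.107
```

Call:
{"api": "move_arm", "payload": {
  "commands": [
    [[-1, -0.01, -0.15, 0, 0, 0, 0.08], [-1, -0.02, -0.33, 0, 0, 0, 0.17], [-1, -0.03, -0.51, 0, 0, 0, 0.25], [-1, -0.04, -0.69, 0, 0, 0, 0.33], [-1, -0.05, -0.87, 0, 0, 0, 0.4]]
  ]
}}

```text
time_s: 4.0
tool_pos: [0.5122, 0.0025, 0.1199]
tool_rot: [[-0.004, 0.998, 0.063], [-0.001, 0.063, -0.998], [-1.0, -0.004, 0.0]]
wrist_force: [0.8, -0.9, -1.3]
opening: 0.107
```

Call:
{"api": "move_arm", "payload": {
  "commands": [
    [[-1, -0.01, -0.2, 0, 0, 0, 0.1], [-1, -0.02, -0.4, 0, 0, 0, 0.19], [-1, -0.03, -0.6, 0, 0, 0, 0.27], [-1, -0.04, -0.8, 0, 0, 0, 0.313], [-1, -0.05, -1, 0, 0, 0, 0.313]]
  ]
}}

```text
time_s: 4.5
tool_pos: [0.5022, -0.1973, 0.1198]
tool_rot: [[-0.004, 0.953, 0.302], [0.001, 0.302, -0.953], [-1.0, -0.004, -0.002]]
wrist_force: [-0.0, 0.5, -2.3]
opening: 0.105
```

Call:
{"api": "move_arm", "payload": {
  "commands": [
    [[-1, 0, 0, 0, 0, 0, 0], [-1, 0, 0, 0, 0, 0, 0], [-1, 0, 0, 0, 0, 0, 0]]
  ]
}}

```text
time_s: 4.8
tool_pos: [0.5031, -0.1954, 0.1208]
tool_rot: [[-0.003, 0.953, 0.302], [0.001, 0.302, -0.953], [-1.0, -0.002, -0.001]]
wrist_force: [-1.0, 0.4, -2.3]
opening: 0.1
```

Run:
```python
from rig import observe, optics
from h import *
o=[]
for n,(x,y) in dict(scene=(70,120),top=(330,130)).items():
    p=optics.snapshot(n);np.savez(f'pics/{n}2.npz',**p)
    o.append(cv2.resize(p['img'][y:y+200,x:x+160],(400,500),interpolation=cv2.INTER_CUBIC))
cv2.imwrite('pics/c3.png',np.hstack(o)[:,:,::-1])
```

```text
(no output)
```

View pics/c3.png

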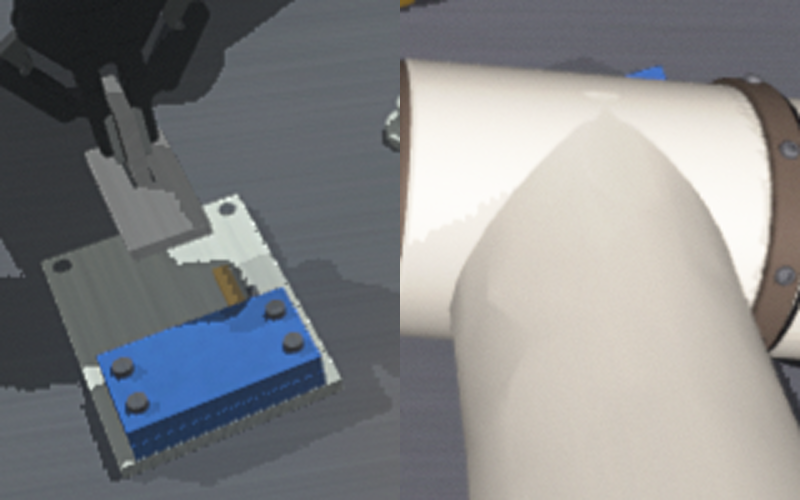

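Run:
```python
from h import *
p=dict(np.load('pics/scene2.npz'));f=lambda l:[(70+x/2.5,120+y/2.5) for x,y in l]
a=np.radians(17.4);R=np.array([[np.cos(a),np.sin(a)],[-np.sin(a),np.cos(a)]])
F=lambda w:((w[:,:2]*1000-[558.5,-179.8])@R.T).round(1).tolist()
print('nose',F(cast(p,f([(138,257),(211,234)]),.088)))
print('roof',F(cast(p,f([(99,356),(280,289)]),.040)))
print('plate',F(cast(p,f([(42,263),(237,195)]),.012)))
print('TCP',F(np.array([[.5031,-.1954,0]])))
# subpixel lines: roof top front edge in blue mask
hsv=cv2.cvtColor(p['img'],cv2.COLOR_RGB2HSV)
```

```text
nose [[11.1, -17.8], [13.3, 26.7]]
roof [[30.7, -57.9], [31.4, 57.5]]
plate [[-93.5, -68.9], [-94.3, 69.5]]
TCP [[-57.5, 1.7]]
```

Scene crop: nose at crop (138,255)–(210,232), roof front edge at (100,355)–(280,290). The lug is square with the fixture and clear in front of the roof. I'm shifting it 6 mm away from the rail and lowering.

Call:
{"api": "move_arm", "payload": {
  "commands": [
    [[-1, 0.009, -0.027, -0.1, 0, 0, 0], [-1, 0.009, -0.027, -0.2, 0, 0, 0], [-1, 0.009, -0.027, -0.29, 0, 0, 0], [-1, 0.009, -0.027, -0.33, 0, 0, 0], [-1, 0.009, -0.027, -0.34, 0, 0, 0]]
  ]
}}

```text
time_s: 5.4
tool_pos: [0.5054, -0.2006, 0.0535]
tool_rot: [[-0.002, 0.953, 0.303], [0.0, 0.303, -0.953], [-1.0, -0.002, -0.001]]
wrist_force: [-0.2, 0.3, -2.2]
opening: 0.107
```

Call:
{"api": "move_arm", "payload": {
  "commands": [
    [[-1, 0, 0, -0.005, 0, 0, 0], [-1, 0, 0, -0.01, 0, 0, 0], [-1, 0, 0, -0.01, 0, 0, 0], [-1, 0, 0, -0.01, 0, 0, 0]]
  ]
}}

```text
time_s: 5.8
tool_pos: [0.506, -0.2015, 0.0529]
tool_rot: [[0.001, 0.953, 0.301], [-0.0, 0.301, -0.953], [-1.0, 0.001, 0.001]]
wrist_force: [-0.5, -0.2, -3.0]
opening: 0.104
```

Call:
{"api": "move_arm", "payload": {
  "commands": [
    [[-1, 0, 0, -0.005, 0, 0, 0], [-1, 0, 0, -0.01, 0, 0, 0], [-1, 0, 0, -0.015, 0, 0, 0], [-1, 0, 0, -0.02, 0, 0, 0], [-1, 0, 0, -0.025, 0, 0, 0]]
  ]
}}

```text
time_s: 6.3
tool_pos: [0.5057, -0.2015, 0.0472]
tool_rot: [[-0.0, 0.953, 0.301], [0.0, 0.301, -0.953], [-1.0, -0.0, -0.0]]
wrist_force: [-0.1, -0.9, -2.6]
opening: 0.107
```

Call:
{"api": "move_arm", "payload": {
  "commands": [
    [[-1, 0, 0, -0.003, 0, 0, 0], [-1, 0, 0, -0.005, 0, 0, 0], [-1, 0, 0, -0.005, 0, 0, 0]]
  ]
}}

```text
time_s: 6.6
tool_pos: [0.5057, -0.2014, 0.0462]
tool_rot: [[-0.0, 0.953, 0.301], [0.0, 0.301, -0.953], [-1.0, -0.0, -0.0]]
wrist_force: [0.1, 0.2, -2.2]
opening: 0.107
```

Call:
{"api": "move_arm", "payload": {
  "commands": [
    [[-1, 0, 0, -0.0025, 0, 0, 0], [-1, 0, 0, -0.0025, 0, 0, 0], [-1, 0, 0, -0.005, 0, 0, 0], [-1, 0, 0, -0.005, 0, 0, 0]]
  ]
}}

```text
time_s: 7.0
tool_pos: [0.5057, -0.2014, 0.0453]
tool_rot: [[-0.0, 0.953, 0.301], [0.0, 0.301, -0.953], [-1.0, -0.0, -0.0]]
wrist_force: [-1.0, -0.8, -1.6]
opening: 0.103
```

Call:
{"api": "move_arm", "payload": {
  "commands": [
    [[-1, 0, 0, -0.0025, 0, 0, 0], [-1, 0, 0, -0.0025, 0, 0, 0], [-1, 0, 0, -0.005, 0, 0, 0], [-1, 0, 0, -0.005, 0, 0, 0]]
  ]
}}

```text
time_s: 7.4
tool_pos: [0.5057, -0.2014, 0.0447]
tool_rot: [[0.0, 0.953, 0.302], [-0.0, 0.302, -0.953], [-1.0, 0.0, 0.0]]
wrist_force: [-1.2, 0.6, 1.7]
opening: 0.107
```

Contact with the plate came at TCP z 0.0447 (Fz went from -2.2 to +1.7 N). Next: slide into the pocket.

Call:
{"api": "move_arm", "payload": {
  "commands": [
    [[-1, 0.036, 0.0115, 0, 0, 0, 0], [-1, 0.072, 0.023, 0, 0, 0, 0], [-1, 0.108, 0.034, 0, 0, 0, 0], [-1, 0.144, 0.045, 0, 0, 0, 0], [-1, 0.18, 0.057, 0, 0, 0, 0]]
  ]
}}

```text
time_s: 7.9
tool_pos: [0.5419, -0.1901, 0.0447]
tool_rot: [[-0.001, 0.953, 0.302], [-0.0, 0.302, -0.953], [-1.0, -0.001, -0.0]]
wrist_force: [-4.2, -1.2, 5.3]
opening: 0.102
```

Call:
{"api": "move_arm", "payload": {
  "commands": [
    [[-1, 0.005, 0.0015, 0, 0, 0, 0], [-1, 0.01, 0.003, 0, 0, 0, 0], [-1, 0.01, 0.003, 0, 0, 0, 0], [-1, 0.01, 0.003, 0, 0, 0, 0]]
  ]
}}

```text
time_s: 8.3
tool_pos: [0.544, -0.1896, 0.0446]
tool_rot: [[0.0, 0.953, 0.302], [-0.0, 0.302, -0.953], [-1.0, 0.0, 0.0]]
wrist_force: [-2.5, -2.3, 5.6]
opening: 0.107
```

Raising 0.4 mm to unload the plate, then creeping on.

Call:
{"api": "move_arm", "payload": {
  "commands": [
    [[-1, 0, 0, 0.002, 0, 0, 0], [-1, 0.005, 0.0015, 0.002, 0, 0, 0], [-1, 0.01, 0.003, 0.002, 0, 0, 0], [-1, 0.01, 0.003, 0.002, 0, 0, 0]]
  ]
}}

```text
time_s: 8.7
tool_pos: [0.5457, -0.1888, 0.0447]
tool_rot: [[-0.0, 0.954, 0.301], [0.0, 0.301, -0.954], [-1.0, -0.0, -0.0]]
wrist_force: [-2.3, -0.7, 3.6]
opening: 0.105
```

Call:
{"api": "move_arm", "payload": {
  "commands": [
    [[-1, 0.005, 0.0015, 0, 0, 0, 0], [-1, 0.01, 0.003, 0, 0, 0, 0], [-1, 0.01, 0.003, 0, 0, 0, 0]]
  ]
}}

```text
time_s: 9.0
tool_pos: [0.5478, -0.1881, 0.0447]
tool_rot: [[0.0, 0.953, 0.302], [0.0, 0.302, -0.953], [-1.0, 0.0, -0.0]]
wrist_force: [-3.9, -1.2, 3.4]
opening: 0.101
```

Call:
{"api": "move_arm", "payload": {
  "commands": [
    [[-1, 0.005, 0.0015, 0, 0, 0, 0], [-1, 0.01, 0.003, 0, 0, 0, 0], [-1, 0.01, 0.003, 0, 0, 0, 0]]
  ]
}}

```text
time_s: 9.3
tool_pos: [0.5499, -0.1875, 0.0447]
tool_rot: [[0.0, 0.953, 0.302], [0.0, 0.302, -0.953], [-1.0, 0.0, -0.0]]
wrist_force: [-3.7, -0.1, 3.5]
opening: 0.11
```

Call:
{"api": "move_arm", "payload": {
  "commands": [
    [[-1, 0, 0, 0.0015, 0, 0, 0], [-1, 0.005, 0.0015, 0.0015, 0, 0, 0], [-1, 0.01, 0.003, 0.0015, 0, 0, 0], [-1, 0.01, 0.003, 0.0015, 0, 0, 0]]
  ]
}}

```text
time_s: 9.7
tool_pos: [0.5522, -0.1868, 0.0447]
tool_rot: [[0.001, 0.953, 0.301], [0.0, 0.301, -0.953], [-1.0, 0.001, 0.0]]
wrist_force: [-0.8, 0.3, -1.7]
opening: 0.103
```

Call:
{"api": "move_arm", "payload": {
  "commands": [
    [[-1, 0.005, 0.0015, 0, 0, 0, 0], [-1, 0.005, 0.0015, 0, 0, 0, 0]]
  ]
}}

```text
time_s: 9.9
tool_pos: [0.5531, -0.1866, 0.0447]
tool_rot: [[0.001, 0.953, 0.302], [0.0, 0.302, -0.953], [-1.0, 0.001, 0.0]]
wrist_force: [-0.2, -0.7, -1.5]
opening: 0.102
```

Call:
{"api": "move_arm", "payload": {
  "commands": [
    [[-1, 0.005, 0.0015, 0, 0, 0, 0], [-1, 0.005, 0.0015, 0, 0, 0, 0]]
  ]
}}

```text
time_s: 10.1
tool_pos: [0.554, -0.1864, 0.0449]
tool_rot: [[0.0, 0.953, 0.301], [0.0, 0.301, -0.953], [-1.0, 0.0, 0.0]]
wrist_force: [-0.1, 0.4, -2.1]
opening: 0.104
```

Call:
{"api": "move_arm", "payload": {
  "commands": [
    [[-1, 0.005, 0.0015, 0, 0, 0, 0], [-1, 0.01, 0.003, 0, 0, 0, 0], [-1, 0.01, 0.003, 0, 0, 0, 0]]
  ]
}}

```text
time_s: 10.4
tool_pos: [0.5558, -0.1858, 0.045]
tool_rot: [[-0.0, 0.953, 0.301], [0.0, 0.301, -0.953], [-1.0, -0.0, -0.0]]
wrist_force: [-0.2, -0.7, -2.9]
opening: 0.111
```

Call:
{"api": "move_arm", "payload": {
  "commands": [
    [[-1, 0.005, 0.0015, -0.0005, 0, 0, 0], [-1, 0.01, 0.003, -0.0005, 0, 0, 0], [-1, 0.01, 0.003, -0.0005, 0, 0, 0]]
  ]
}}

```text
time_s: 10.7
tool_pos: [0.5578, -0.1852, 0.0449]
tool_rot: [[-0.0, 0.953, 0.301], [-0.0, 0.301, -0.953], [-1.0, -0.0, -0.0]]
wrist_force: [-1.0, 0.0, -1.7]
opening: 0.102
```

Call:
{"api": "move_arm", "payload": {
  "commands": [
    [[-1, 0.005, 0.0015, 0, 0, 0, 0], [-1, 0.005, 0.0015, 0, 0, 0, 0]]
  ]
}}

```text
time_s: 10.9
tool_pos: [0.558, -0.1851, 0.0448]
tool_rot: [[-0.002, 0.954, 0.301], [-0.0, 0.301, -0.954], [-1.0, -0.002, -0.0]]
wrist_force: [-1.6, 0.4, -1.5]
opening: 0.105
```

Call:
{"api": "move_arm", "payload": {
  "commands": [
    [[-1, 0.0025, 0.0008, 0, 0, 0, 0], [-1, 0.0025, 0.0008, 0, 0, 0, 0], [-1, 0.0025, 0.0008, 0, 0, 0, 0]]
  ]
}}

```text
time_s: 11.2
tool_pos: [0.5581, -0.185, 0.0448]
tool_rot: [[-0.002, 0.954, 0.301], [-0.0, 0.301, -0.954], [-1.0, -0.002, -0.001]]
wrist_force: [-4.4, -2.0, 0.6]
opening: 0.103
```

Call:
{"api": "move_arm", "payload": {
  "commands": [
    [[-1, 0.0025, 0.0008, 0, 0, 0, 0], [-1, 0.0025, 0.0008, 0, 0, 0, 0], [-1, 0.0025, 0.0008, 0, 0, 0, 0]]
  ]
}}

```text
time_s: 11.5
tool_pos: [0.5581, -0.185, 0.0449]
tool_rot: [[-0.003, 0.954, 0.301], [-0.0, 0.301, -0.954], [-1.0, -0.003, -0.001]]
wrist_force: [-6.3, -2.4, 2.3]
opening: 0.107
```

Call:
{"api": "move_arm", "payload": {
  "commands": [
    [[-1, 0.0028, 0.0009, 0, 0, 0, 0], [-1, 0.0028, 0.0009, 0, 0, 0, 0], [-1, 0.0028, 0.0009, 0, 0, 0, 0]]
  ]
}}

```text
time_s: 11.8
tool_pos: [0.5581, -0.185, 0.0449]
tool_rot: [[-0.004, 0.954, 0.301], [-0.0, 0.301, -0.954], [-1.0, -0.004, -0.001]]
wrist_force: [-7.7, -1.7, 2.2]
opening: 0.108
```

Call:
{"api": "move_arm", "payload": {
  "commands": [
    [[-1, 0, 0, 0, 0, 0, 0], [-1, 0, 0, 0, 0, 0, 0]]
  ]
}}

```text
time_s: 12.0
tool_pos: [0.5581, -0.185, 0.0449]
tool_rot: [[-0.005, 0.954, 0.301], [-0.0, 0.301, -0.954], [-1.0, -0.004, -0.001]]
wrist_force: [-6.5, -3.0, 2.6]
opening: 0.103
```

Call:
{"api": "move_arm", "payload": {
  "commands": [
    [[-1, 0.0035, 0.0011, 0, 0, 0, 0], [-1, 0.0035, 0.0011, 0, 0, 0, 0], [-1, 0.0035, 0.0011, 0, 0, 0, 0]]
  ]
}}

```text
time_s: 12.3
tool_pos: [0.5581, -0.185, 0.045]
tool_rot: [[-0.006, 0.954, 0.301], [-0.0, 0.301, -0.954], [-1.0, -0.006, -0.002]]
wrist_force: [-8.7, -3.5, 3.5]
opening: 0.104
```

Run:
```python
from rig import observe
s=observe();print(s['wrist_force'],s['ft_torque'])
```

```text
[-8.72896697 -3.51912523  3.45322114] [-1.00904897  2.26629216  0.07802115]
```

Call:
{"api": "move_arm", "payload": {
  "commands": [
    [[-1, 0.003, 0.0009, 0, 0, 0, 0], [-1, 0.003, 0.0009, 0, 0, 0, 0], [-1, 0.003, 0.0009, 0, 0, 0, 0]]
  ]
}}

```text
time_s: 12.6
tool_pos: [0.5582, -0.1849, 0.0451]
tool_rot: [[-0.007, 0.954, 0.301], [-0.0, 0.301, -0.954], [-1.0, -0.007, -0.002]]
wrist_force: [-10.0, -3.6, 5.5]
opening: 0.107
```

Call:
{"api": "move_arm", "payload": {
  "commands": [
    [[-1, 0, 0, 0, 0, 0, 0], [-1, 0, 0, 0, 0, 0, 0], [-1, 0, 0, 0, 0, 0, 0]]
  ]
}}

```text
time_s: 12.9
tool_pos: [0.5582, -0.1849, 0.045]
tool_rot: [[-0.007, 0.954, 0.301], [-0.0, 0.301, -0.954], [-1.0, -0.007, -0.002]]
wrist_force: [-9.7, -4.3, 5.8]
opening: 0.105
```

Back stop pressed at about 10.6 N. Easing off to about 2 N and then sliding across.

Call:
{"api": "move_arm", "payload": {
  "commands": [
    [[-1, -0.004, -0.0013, 0, 0, 0, 0], [-1, -0.008, -0.0025, 0, 0, 0, 0], [-1, -0.012, -0.0037, 0, 0, 0, 0], [-1, -0.012, -0.0037, 0, 0, 0, 0]]
  ]
}}

```text
time_s: 13.3
tool_pos: [0.5581, -0.185, 0.0448]
tool_rot: [[-0.002, 0.954, 0.301], [0.0, 0.301, -0.954], [-1.0, -0.002, -0.001]]
wrist_force: [-5.6, -1.8, 1.0]
opening: 0.099
```

Call:
{"api": "move_arm", "payload": {
  "commands": [
    [[-1, -0.0015, 0.0048, 0, 0, 0, 0], [-1, -0.003, 0.0095, 0, 0, 0, 0], [-1, -0.0045, 0.0143, 0, 0, 0, 0], [-1, -0.006, 0.019, 0, 0, 0, 0], [-1, -0.006, 0.019, 0, 0, 0, 0]]
  ]
}}

```text
time_s: 13.8
tool_pos: [0.5571, -0.1821, 0.0449]
tool_rot: [[-0.002, 0.954, 0.3], [-0.001, 0.3, -0.954], [-1.0, -0.002, 0.0]]
wrist_force: [-5.1, -5.7, 0.5]
opening: 0.104
```

Call:
{"api": "move_arm", "payload": {
  "commands": [
    [[-1, -0.0055, -0.0017, 0, 0, 0, 0], [-1, -0.0055, -0.0017, 0, 0, 0, 0], [-1, -0.0055, -0.0017, 0, 0, 0, 0]]
  ]
}}

```text
time_s: 14.1
tool_pos: [0.5569, -0.1815, 0.0448]
tool_rot: [[-0.0, 0.954, 0.301], [-0.0, 0.301, -0.954], [-1.0, -0.0, 0.0]]
wrist_force: [-3.0, -3.4, -1.9]
opening: 0.104
```

Call:
{"api": "move_arm", "payload": {
  "commands": [
    [[-1, -0.0015, 0.0048, 0, 0, 0, 0], [-1, -0.003, 0.0095, 0, 0, 0, 0], [-1, -0.003, 0.0095, 0, 0, 0, 0]]
  ]
}}

```text
time_s: 14.4
tool_pos: [0.5562, -0.1792, 0.0448]
tool_rot: [[-0.0, 0.953, 0.302], [0.0, 0.302, -0.953], [-1.0, -0.0, -0.0]]
wrist_force: [-1.7, -2.7, -2.6]
opening: 0.1
```

Call:
{"api": "move_arm", "payload": {
  "commands": [
    [[-1, -0.0015, 0.0048, -0.001, 0, 0, 0], [-1, -0.003, 0.0095, -0.001, 0, 0, 0], [-1, -0.003, 0.0095, -0.001, 0, 0, 0]]
  ]
}}

```text
time_s: 14.7
tool_pos: [0.5558, -0.178, 0.0448]
tool_rot: [[0.0, 0.953, 0.302], [-0.001, 0.302, -0.953], [-1.0, 0.0, 0.001]]
wrist_force: [-1.9, -6.6, -2.4]
opening: 0.106
```

Call:
{"api": "move_arm", "payload": {
  "commands": [
    [[-1, -0.0015, 0.0048, 0, 0, 0, 0], [-1, -0.0015, 0.0048, 0, 0, 0, 0]]
  ]
}}

```text
time_s: 14.9
tool_pos: [0.5558, -0.1778, 0.0449]
tool_rot: [[0.001, 0.953, 0.302], [-0.002, 0.302, -0.953], [-1.0, 0.001, 0.002]]
wrist_force: [-1.6, -10.5, -2.7]
opening: 0.102
```

Call:
{"api": "move_arm", "payload": {
  "commands": [
    [[-1, -0.0015, 0.0048, 0, 0, 0, 0], [-1, -0.0015, 0.0048, 0, 0, 0, 0]]
  ]
}}

```text
time_s: 15.1
tool_pos: [0.5558, -0.1777, 0.045]
tool_rot: [[0.002, 0.953, 0.302], [-0.003, 0.302, -0.953], [-1.0, 0.001, 0.003]]
wrist_force: [-1.2, -12.4, -5.5]
opening: 0.102
```

Call:
{"api": "move_arm", "payload": {
  "commands": [
    [[-1, 0, 0, 0, 0, 0, 0], [-1, 0, 0, 0, 0, 0, 0], [-1, 0, 0, 0, 0, 0, 0]]
  ]
}}

```text
time_s: 15.4
tool_pos: [0.5558, -0.1777, 0.045]
tool_rot: [[0.002, 0.953, 0.302], [-0.003, 0.302, -0.953], [-1.0, 0.001, 0.003]]
wrist_force: [-0.9, -13.7, -3.8]
opening: 0.102
```

Run:
```python
from rig import observe
import numpy as np
s=observe();print(s['wrist_force'],s['ft_torque'],np.round(s['tool_rot'],4).tolist())
```

```text
[ -0.89371125 -13.70091448  -3.75285923] [-3.93090479  0.41153545 -0.05913711] [[0.0017, 0.9533, 0.3021], [-0.0026, 0.3021, -0.9533], [-1.0, 0.0008, 0.003]]
```

Rail pressed at about 12.8 N in fixture y. The z moment is small (-0.06 Nm), so the edge lies flush on the rail. Easing off.

Call:
{"api": "move_arm", "payload": {
  "commands": [
    [[-1, 0.0015, -0.0045, 0, 0, 0, 0], [-1, 0.003, -0.009, 0, 0, 0, 0], [-1, 0.003, -0.009, 0, 0, 0, 0], [-1, 0.003, -0.009, 0, 0, 0, 0]]
  ]
}}

```text
time_s: 15.8
tool_pos: [0.5558, -0.178, 0.0449]
tool_rot: [[0.0, 0.953, 0.302], [-0.001, 0.302, -0.953], [-1.0, 0.0, 0.001]]
wrist_force: [-2.3, -7.0, -3.1]
opening: 0.11
```

Run:
```python
from rig import observe
import numpy as np
s=observe();print(s['wrist_force'],s['ft_torque'],s['tool_pos'],np.round(s['tool_rot'],4).tolist())
```

```text
[-2.33012263 -6.99006767 -3.06924393] [-1.98785053  0.66502111 -0.066969  ] [ 0.55584416 -0.17796182  0.04485733] [[0.0005, 0.9534, 0.3018], [-0.0008, 0.3018, -0.9534], [-1.0, 0.0002, 0.0009]]
```

Call:
{"api": "move_arm", "payload": {
  "commands": [
    [[-1, -0.001, -0.004, 0, 0, 0, 0], [-1, -0.001, -0.004, -0.002, 0, 0, 0], [-1, -0.001, -0.004, -0.002, 0, 0, 0], [-1, -0.001, -0.004, -0.002, 0, 0, 0]]
  ]
}}

```text
time_s: 16.2
tool_pos: [0.5558, -0.1781, 0.0447]
tool_rot: [[0.001, 0.953, 0.302], [-0.0, 0.302, -0.953], [-1.0, 0.001, 0.0]]
wrist_force: [-2.9, -3.0, 0.9]
opening: 0.105
```

Run:
```python
from rig import observe
import numpy as np
s=observe();print(s['wrist_force'],s['ft_torque'],s['tool_pos'],np.round(s['tool_rot'],4).tolist())
```

```text
[-2.92802274 -3.03973182  0.89937022] [-0.74751238  0.75427764 -0.01062676] [ 0.55578458 -0.17809286  0.04470274] [[0.0008, 0.9534, 0.3018], [-0.0001, 0.3018, -0.9534], [-1.0, 0.0008, 0.0004]]
```

Call:
{"api": "move_arm", "payload": {
  "commands": [
    [[-0.5, 0, 0, 0, 0, 0, 0], [-0.2, 0, 0, 0, 0, 0, 0], [0, 0, 0, 0, 0, 0, 0], [0, 0, 0, 0, 0, 0, 0], [0, 0, 0, 0, 0, 0, 0]]
  ]
}}

```text
time_s: 16.7
tool_pos: [0.5558, -0.178, 0.0444]
tool_rot: [[0.001, 0.953, 0.302], [0.0, 0.302, -0.953], [-1.0, 0.001, 0.0]]
wrist_force: [0.1, 0.3, 0.4]
opening: 0.493
```

Call:
{"api": "move_arm", "payload": {
  "commands": [
    [[0, 0, 0, 0.05, 0, 0, 0], [0, 0, 0, 0.2, 0, 0, 0], [0, 0, 0, 0.4, 0, 0, 0], [0, 0, 0, 0.6, 0, 0, 0], [0, 0, 0, 0.8, 0, 0, 0]]
  ]
}}

```text
time_s: 17.2
tool_pos: [0.5552, -0.1782, 0.2068]
tool_rot: [[0.001, 0.953, 0.301], [-0.0, 0.301, -0.953], [-1.0, 0.001, 0.0]]
wrist_force: [0.1, 0.3, 0.5]
opening: 0.504
```

Call:
{"api": "move_arm", "payload": {
  "commands": [
    [[0, -0.2, 0.1, 0, 0, 0, 0], [0, -0.4, 0.3, 0, 0, 0, 0], [0, -0.5, 0.5, 0, 0, 0, 0], [0, -0.5, 0.75, 0, 0, 0, 0], [0, -0.5, 1, 0, 0, 0, 0]]
  ]
}}

```text
time_s: 17.7
tool_pos: [0.4546, 0.0221, 0.2058]
tool_rot: [[0.003, 0.954, 0.301], [0.001, 0.301, -0.954], [-1.0, 0.003, -0.0]]
wrist_force: [1.5, 0.7, 1.0]
opening: 0.494
```

Call:
{"api": "move_arm", "payload": {
  "commands": [
    [[0, -0.1, 0.2, 0, 0, 0, 0], [0, -0.2, 0.4, 0, 0, 0, 0], [0, -0.2, 0.6, 0, 0, 0, 0], [0, -0.2, 0.8, 0, 0, 0, 0], [0, -0.2, 1, 0, 0, 0, 0]]
  ]
}}

```text
time_s: 18.2
tool_pos: [0.415, 0.2227, 0.2055]
tool_rot: [[0.002, 0.953, 0.302], [0.001, 0.302, -0.953], [-1.0, 0.002, -0.001]]
wrist_force: [0.4, -0.1, 0.4]
opening: 0.497
```

Run:
```python
from rig import observe, optics
from h import *
o=[]
for n,(x,y) in dict(scene=(70,170),top=(340,130)).items():
    p=optics.snapshot(n);np.savez(f'pics/{n}3.npz',**p);cv2.imwrite(f'pics/{n}3.png',p['img'][:,:,::-1])
    o.append(cv2.resize(p['img'][y:y+160,x:x+150],(400,427),interpolation=cv2.INTER_CUBIC))
cv2.imwrite('pics/c4.png',np.hstack(o)[:,:,::-1])
```

```text
(no output)
```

View pics/c4.png

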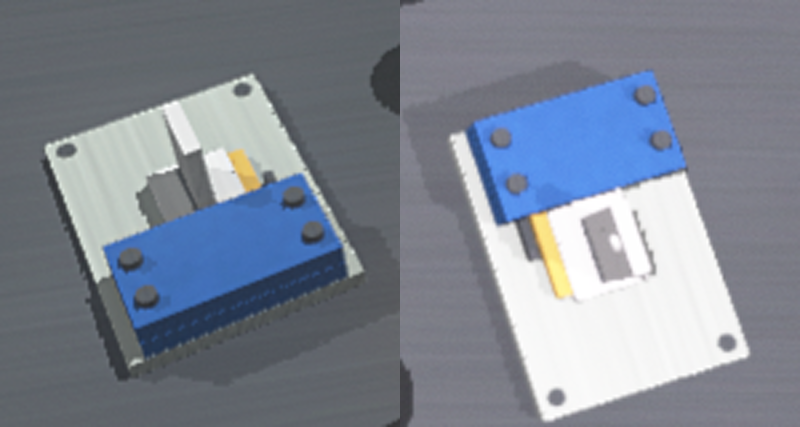

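The crops show the lug's foot under the roof with its +y edge along the brass rail and no visible gap (top crop (545,215)–(578,300)). I'll check the numbers, and that the other items haven't moved.

Run:
```python
from h import *
t0=dict(np.load('pics/top0.npz'));p=dict(np.load('pics/top3.npz'))
a=np.radians(17.4);R=np.array([[np.cos(a),np.sin(a)],[-np.sin(a),np.cos(a)]])
F=lambda w:((w[:,:2]*1000-[558.5,-179.8])@R.T)
# sample brightness in the fixture frame at z=.022 (ortho crop, 4 px/mm)
xs=np.arange(-45,32,.25);ys=np.arange(-35,45,.25);X,Y=np.meshgrid(xs,ys,indexing='ij')
W=np.c_[X.ravel(),Y.ravel()]@R+[558.5,-179.8]
uv=proj(p,np.c_[W/1000,np.full(len(W),.022)]).astype(np.float32).reshape(X.shape+(2,))
im=cv2.remap(p['img'],uv[...,0],uv[...,1],cv2.INTER_LINEAR);g=im.astype(int)
v=g[:,:,2].astype(float)
for x in (-20,-10,0,10,20,26):  # brass/lug boundary and far edge
    r=v[np.searchsorted(xs,x-1):np.searchsorted(xs,x+1)].mean(0)
    k=(ys>20)&(ys<36);d=np.gradient(r);print(x,'rail edge y',ys[k][np.argmin(d[k])],'-y edge',ys[(ys<-10)][np.argmax(abs(d[ys<-10]))])
for y in (-18,-10,15,20,24):
    c=v[:,np.searchsorted(ys,y-1):np.searchsorted(ys,y+1)].mean(1);d=np.abs(np.gradient(c));k=xs<-15;print(y,'rear x',xs[k][np.argmax(d[k])])
o=cv2.resize(im,None,fx=1.5,fy=1.5)
cv2.imwrite('pics/ortho.png',o[::-1,::-1,::-1])
d=np.abs(p['img'].astype(int)-t0['img']).max(2)
for n,(x0,y0,x1,y1) in dict(bushing=(296,304,330,338),box=(312,86,345,137),brush=(297,170,328,275),big=(188,115,274,158),small=(125,175,155,225)).items(): print(n,(d[y0:y1,x0:x1]>60).mean().round(3))
```

```text
-20 rail edge y 29.25 -y edge -23.75
-10 rail edge y 29.25 -y edge -23.75
0 rail edge y 29.5 -y edge -23.5
10 rail edge y 29.25 -y edge -24.0
20 rail edge y 29.0 -y edge -11.25
26 rail edge y 29.0 -y edge -21.0
-18 rear x -25.5
-10 rear x -25.0
15 rear x -29.5
20 rear x -29.5
24 rear x -28.75
bushing 0.131
box 0.0
brush 0.053
big 0.0
small 0.0
```

View pics/ortho.png

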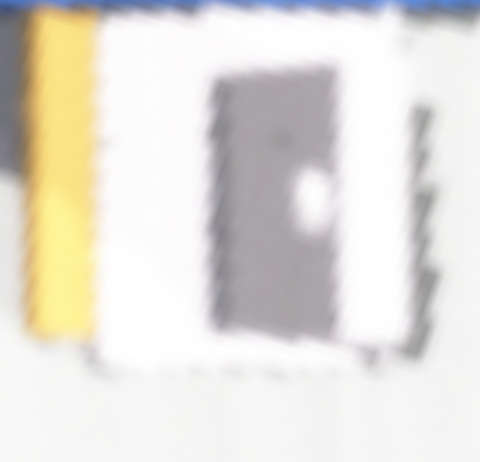

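View pics/top3.png

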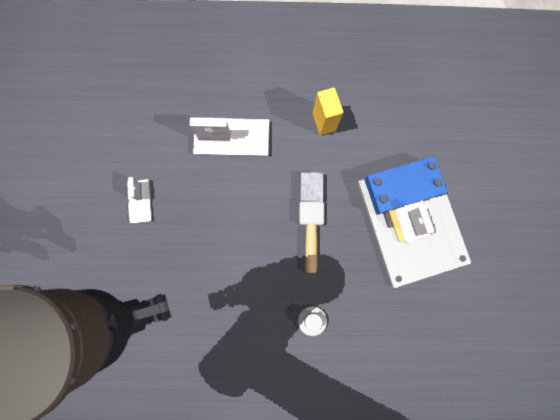

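The top view shows the arm clear. The bushing (313,321), brush (312,220) and box (328,112) are where they were; the small pixel differences are the arm's shadow. The lug lies parallel to the rail with no gap. Handing in.

Run:
```python
from rig import job, observe
print(job.finish_job(),observe()['time_s'])
```

```text
the job is handed in; nothing more can be done
the job is handed in; nothing more can be done
```

The middle-sized lug (foot measured 102 x 52 mm) is in the fixture, released, and the job is handed in. Robot time was about 18 s.

- **Placing:** I gripped the lug by its ear and set it down in front of the block with about 4 N on the plate. I then slid it under the roof to the back stop.
- **Pressing:** The nose was pressed to the back stop at about 10.6 N, eased to 2–4 N, and kept there while I slid the lug across. I then pressed it to the side rail at about 12.8 N, a little firmer than the 10.6 N at the back stop. No wrist reading came near 25 N.
- **Side rail check:** The last pictures show the lug lying along the rail with no visible gap. The small moment during the press (-0.06 Nm) also points to flush contact.
- **Back stop check:** The nose position worked out to x ≈ 71 mm, inside the stop's range. The stop is hidden under the roof and I did not read the pins, so after release this contact is inferred from the pressing force and the unchanged tool position. The lug's rear edge gave a ragged reading (-25 to -29.5 mm, white on white), so I did not rely on it.
- **Other items:** The yellow box shows no change between pictures. The bushing and brush areas differ slightly, which I put down to the arm's shadow; they appear in the same places.

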